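Load-test a stage return spring

ROBOT

A 6-joint arm with a two-finger parallel gripper is mounted at the origin on the work surface. World frame = base frame: x ahead of the robot, y to its left, z up, the work surface at z = 0. Lengths are in m, angles in degrees, forces in N, time in s.
With the tool pointing down it reaches from about 0.35 to 0.875 m from the base axis. Payload 4.2 kg.
Tool frame: the origin (TCP) lies on the centre line of the jaws, within the pads' length; the fingertips stand 19 mm ahead of it and the grasp point (between the pads) is the TCP; z points along the fingers, y is the line along which they close (so a half turn about z gives the same grasp; the last joint's range is limited). The gripper opens to 87 mm and grips with 3 to 60 N. Pads are 19 mm wide; open, the fingers measure 117 mm over their backs; the gripper's body (75 mm by 190 mm) begins 51 mm behind the grasp point.
Start: joints at [81.566, 22.042, 0.453, 0, -68.411, -14.817], TCP at [0.247, 0.574, 0.242] pointing down, gripper open.
Joint ranges: [-179.83, 179.83], [-69.29, 118.12], [-61.27, 80.66], [-181.25, 117.63], [-171.15, -9.14], [-177.46, 177.46]. Speed limits (degrees/s): [159.86, 159.86, 180, 180, 180, 180].

INTERFACE

Orientations are given as a 3x3 rotation matrix whose columns are the frame's x, y, z axes.
In Python, from station import sense, capture, finish_job, search_frame, masks_of gives the robot as it stands.
- The arm moves only by the tool drive_tool, never from a script. Its argument "rows" is a list of rows, each a list of 7 numbers: the opening in per cent of the stroke, from 0 (shut) to 100 (fully open), then the shift along the world's x, y, z in mm, then the turn, a rotation vector about the world's x, y, z in rad. In form: [[fingers, dx, dy, dz, wx, wy, wz], ...]. A call has 1 to 5 rows; each row shifts and turns the commanded pose from where the row before left it; what a row does not reach is not made up. A row lasts 1/12 s, in which the tool goes at most 41.7 mm and 7.16 degrees, less where a joint would pass 70% of its speed; a pose out of reach is approached as far as the arm can. A call is refused whole if a number of a shift passes 41.7 or a number of a turn 0.125, either way. A call with a gripper value outside its range is refused whole. The fingers move at their own pace and stop on an object; the grip force is fixed at half the most. Time passes only in rows, so rows that do not move let the fingers close. It gives the time, the measured TCP pose, the force, the opening and the grip force at its end, in the units of the state.
- sense(): the state, without advancing time (a new reading comes with each control period).
- capture(name): name is "scene" or "top" or "wrist"; returns a dict with "frame" (400x640x3 uint8, red, green, blue), "z_map" (400x640 float32, m along the optical axis (not along the pixel's ray), 0 where there is no reading), "fx", "fy", "cx", "cy" (pixels), "distortion" ([k1, k2, p1, p2, k3] as OpenCV has them; the pictures are not rectified), "R" (3x3) and "t" (3): a world point X has camera coordinates R X + t; the wrist camera has in their place "T_tool_cam" (4x4, takes a point from camera to tool coordinates, whose origin is the TCP and whose axes are the flange's). Camera axes: x right, y down, z forward; pixel columns grow to the right and rows downward; lengths in m; the calibration is good to about 2 mm. A picture is of the moment at which its call begins: read the wrist's pose just before it.
- finish_job(): hands the job in; it is judged then, once.
Trained networks look in a picture, given as the dict that the camera call returned (one of the last four; its "shot" number tells which), for a name from the list of things; names that differ only in an ending like _2 or _b are one class to them, and where a whole thing is asked for, a point or a joint stands for the part that bears it (a point fixed in the world has none). Each returns a list of dicts, best first, with "p" (0 to 1); they miss things now and then, are a little off and sometimes report something else, mostly with a low value. They report only what shows in the picture. A call takes as long as a camera call. They do not tell look-alikes from the thing itself.
- search_frame(label, picture): "xy" ([column, row] in pixels, amid what is visible of it).
- masks_of(label, picture): "region" (400x640 bool, what is visible of it) and "xy" ([column, row] in pixels, amid what is visible of it).
The state is a dict: "time_s": time; "joints": joint angles; "joint_velocities": joint speeds; "effort": joint torques, N m; "tcp_pos": TCP position; "ee_rot": TCP orientation; "wrist_force": force on the tool from outside, world axes, zero at the start; "moment": the same for the moment, N m; "gripper_width": opening from 0.0 (shut) to 1.0 (fully open); "gripper_force": force on a finger pad.
Only numpy, scipy, OpenCV 4.12 (cv2) and the standard library are available. Lean on these libraries where they do the work, as an engineer would, in place of code of your own. Each camera call takes 0.05 s, during which the arm holds its last target. There are 200 camera calls.

TASK

Test the return spring that stands on the round cork pad: slide it fully home against the V fences on the spring tester's plate, press its cap gently down until the plate carries 12 newtons (within 2), keep it there for a second and let it up. Then stand it upright in the round dish if the brass drag pointer has stayed above the dark reference mark, or in the square grey box if the pointer was pushed below the mark. Never load the tester beyond 20 newtons, and leave the pointer where the spring pushed it, the springs on the rubber mat and everything else on the bench alone.

Things in the scene. Friction and masses are not known exactly. Their poses are not given: they have to be found in the camera images.
- spring_a: return spring cartridge, upright, 64 mm tall, about 0.13 kg: aluminium cap disc (40 mm diameter, its rim spans 56 to 64 mm above the underside: grip there) on bare coils (28 mm diameter) in a dark base cup (36 mm diameter, 12 mm high). Origin: centre of the underside, z up. Starts on the round pad or on the rubber mat.
- spring_b: a second spring, same look and size. The cap of each slides down on its base (1 N starts it, 26 mm at most) and springs back; lifted by its cap, the base hangs on. Starts on the pad or the mat.
- spring_c: a third spring, same look and size. The springs differ in stiffness, from about 0.6 to 2 mm of travel per newton; two are good and the softest is tired. Starts on the pad or the mat.
- tester: spring tester, fixed: grey foot 110 mm in x, y from -75 to +90 mm, 22 mm high, flat steel plate on top; two dark fences (8 mm high) on the plate form a right-angled V open to -y; a white column (24 x 10 mm, rising 82 mm above the plate) at y = +65 mm. Origin: on the table under the spring's place, z up, y towards the column.
- seat (a point): the spring's place on the plate's top face, axes as the tester's: a base cup pushed along +y against both fences is centred here. Set a spring down about 40 mm on the -y side and slide it in; take it out the same way, because the pointer's tongue overhangs the base cup and would be lifted if the spring were raised on the spot.
- pointer (a joint): brass drag pointer on the column: m of travel down from its top stop, 0 to 0.027, starts 0 to 0.002. Stays where pushed (0.8 N friction). Its tongue (10 mm wide, 3 mm thick) points along -y and ends 14 mm from the seat's centre, under the rim of a seated cap (2.5 mm under it at 0). The sinking cap drags it down and leaves it at the shortest length.
- pointer_edge (a point): top edge of the pointer, at the column, where brass blades stick out to both sides; 53.5 mm above the plate when the pointer is at 0
- mark (a point): top edge of the reference mark: two short dark steel bars fixed to the sides of the column beside the pointer's blades, 42 mm above the plate. Under 12 N a good spring leaves the pointer at least 3 mm above it, a tired one at least 3 mm below it.
- round_pad: round cork pad, 76 mm diameter, 4 mm thick, fixed; the spring to be tested stands on its middle. Origin: centre of its underside.
- long_mat: oblong black rubber mat, 85 x 150 mm (long in its y), 4 mm thick, fixed; the two springs that are left alone stand on it, 37 mm either side of its centre. Origin: centre of its underside.
- dish_in (a point): centre of the inner floor (4 mm above the table) of the round steel dish for good springs: 100 mm outer diameter, 3 mm wall, 18 mm high, fixed. The dish and the grey box may have changed places.
- bin_in (a point): centre of the inner floor (about 4 mm above the table) of the square grey plastic box for tired springs: 110 mm, 4 mm wall, 30 mm high, fixed
- objective: bystander: steel microscope objective, 29 mm diameter, 46 mm high, standing
- eyepiece: bystander: black eyepiece, 36 mm diameter, 52 mm high, standing
- slide_box: bystander: white plastic slide box 85 x 35 x 30 mm
- screwdriver: bystander: screwdriver 160 mm long, lying
- oil_bottle: bystander: amber immersion oil bottle, 28 mm diameter, 65 mm high
- beaker: bystander: glass beaker, 60 mm diameter, 60 mm high
Mind the look-alikes: they are no part of the job. Of the things shaped like the part that bears bin_in, the grey one is meant.

How it is judged (in metres and radians):
On the way, in this order (a step that is already met when the one before it is completed fails the run):
1. the spring from the round pad stands home between the fences on the tester plate (within 4 mm) (((horizontal distance between spring_a and seat below 0.004 m and z of spring_a in the frame of seat below 0.003 m and angle between spring_a's own z axis and vertical below 0.1 rad and horizontal distance between each of spring_b, spring_c and long_mat below 0.06 m and distance of each of spring_b, spring_c from where it was at the start of the episode below 0.02 m and angle between each of spring_b, spring_c's own z axis and vertical below 0.15 rad) or (horizontal distance between spring_b and seat below 0.004 m and z of spring_b in the frame of seat below 0.003 m and angle between spring_b's own z axis and vertical below 0.1 rad and horizontal distance between each of spring_a, spring_c and long_mat below 0.06 m and distance of each of spring_a, spring_c from where it was at the start of the episode below 0.02 m and angle between each of spring_a, spring_c's own z axis and vertical below 0.15 rad) or (horizontal distance between spring_c and seat below 0.004 m and z of spring_c in the frame of seat below 0.003 m and angle between spring_c's own z axis and vertical below 0.1 rad and horizontal distance between each of spring_a, spring_b and long_mat below 0.06 m and distance of each of spring_a, spring_b from where it was at the start of the episode below 0.02 m and angle between each of spring_a, spring_b's own z axis and vertical below 0.15 rad))), for 0.2 s.
2. the seated spring is held pressed down with 10 to 14 N on the tester for 0.6 s (((horizontal distance between spring_a and seat below 0.004 m and z of spring_a in the frame of seat below 0.003 m and angle between spring_a's own z axis and vertical below 0.1 rad and horizontal distance between each of spring_b, spring_c and long_mat below 0.06 m and distance of each of spring_b, spring_c from where it was at the start of the episode below 0.02 m and angle between each of spring_b, spring_c's own z axis and vertical below 0.15 rad and contact force between spring_a and tester between 10 and 14 N) or (horizontal distance between spring_b and seat below 0.004 m and z of spring_b in the frame of seat below 0.003 m and angle between spring_b's own z axis and vertical below 0.1 rad and horizontal distance between each of spring_a, spring_c and long_mat below 0.06 m and distance of each of spring_a, spring_c from where it was at the start of the episode below 0.02 m and angle between each of spring_a, spring_c's own z axis and vertical below 0.15 rad and contact force between spring_b and tester between 10 and 14 N) or (horizontal distance between spring_c and seat below 0.004 m and z of spring_c in the frame of seat below 0.003 m and angle between spring_c's own z axis and vertical below 0.1 rad and horizontal distance between each of spring_a, spring_b and long_mat below 0.06 m and distance of each of spring_a, spring_b from where it was at the start of the episode below 0.02 m and angle between each of spring_a, spring_b's own z axis and vertical below 0.15 rad and contact force between spring_c and tester between 10 and 14 N))), for 0.6 s.
At the end, for the whole second after the job is handed in: Tested spring upright (0.15 rad) and at rest on its container's floor, within 32 mm of its centre: a good spring in the dish with the pointer above the mark, the tired one in the box with the pointer below it. The other two springs upright on the mat, moved under 20 mm (((horizontal distance between spring_a and dish_in below 0.032 m and z of spring_a in the frame of dish_in below 0.006 m and angle between each of spring_a, spring_b, spring_c's own z axis and vertical below 0.15 rad and linear speed of spring_a below 0.02 m/s and horizontal distance between each of spring_b, spring_c and long_mat below 0.06 m and distance of each of spring_b, spring_c from where it was at the start of the episode below 0.02 m and z of pointer_edge in the frame of mark above 0 m) or (horizontal distance between spring_b and bin_in below 0.032 m and z of spring_b in the frame of bin_in below 0.006 m and angle between each of spring_b, spring_a, spring_c's own z axis and vertical below 0.15 rad and linear speed of spring_b below 0.02 m/s and horizontal distance between each of spring_a, spring_c and long_mat below 0.06 m and distance of each of spring_a, spring_c from where it was at the start of the episode below 0.02 m and z of pointer_edge in the frame of mark below 0 m) or (horizontal distance between spring_c and dish_in below 0.032 m and z of spring_c in the frame of dish_in below 0.006 m and angle between each of spring_c, spring_a, spring_b's own z axis and vertical below 0.15 rad and linear speed of spring_c below 0.02 m/s and horizontal distance between each of spring_a, spring_b and long_mat below 0.06 m and distance of each of spring_a, spring_b from where it was at the start of the episode below 0.02 m and z of pointer_edge in the frame of mark above 0 m))); the robot touches nothing.
It fails at once if the tester is loaded with more than 20 N (contact force between any of spring_a, spring_b, spring_c, the arm, the fingers and tester above 20 N).
It fails at once if a bystander is pushed more than 20 mm (distance of any of objective, eyepiece, slide_box, screwdriver, oil_bottle, beaker from where it was at the start of the episode above 0.02 m).
It also fails if it takes over 56 s, if anything falls off the work surface, if the arm or the gripper's body presses on something with over 40 N, if the wrist force passes 120 N, or if a joint passes its speed limit or range.

## Working session

There is one attempt and no reset: what is moved stays moved. The work goes in short steps, Python scripts to look and compute and a tool call to move; the robot and the scene stay as the last step left them, time stands still between calls to the robot, and variables do not carry over. Pictures are saved under pics/ and viewed, at most 10 in all, crops included, and the job is handed in when it is done.

Besides the shell and the picture viewer there is one more tool, called after ">>>" as name(argument=value, ...), one argument or row to a line, values as JSON. drive_tool: Moves the arm, as the interface text tells. Its arguments: {"type":"object","properties":{"rows":{"type":"array"}},"required":["rows"]}

```bash
mkdir -p pics; ls
cat > h.py <<'E'
import numpy as np, cv2
from station import *
def Rt(p,s=None):
    if 'R' in p: return np.array(p['R']),np.array(p['t'])
    T=np.eye(4);T[:3,:3]=np.array(s['ee_rot']);T[:3,3]=s['tcp_pos']
    M=np.linalg.inv(T@np.array(p['T_tool_cam']));return M[:3,:3],M[:3,3]
def K(p): return np.array([[p['fx'],0,p['cx']],[0,p['fy'],p['cy']],[0,0,1.]]),np.array(p['distortion'],float)
def cloud(p,region,s=None):
    v,u=np.nonzero(region&(p['z_map']>0)); z=p['z_map'][v,u]
    k,d=K(p);n=cv2.undistortPoints(np.stack([u,v],1).astype(np.float64)[:,None],k,d)[:,0]
    C=np.c_[n*z[:,None],z];R,t=Rt(p,s);return (C-t)@R
def onplane(p,uv,h,s=None):
    k,d=K(p);n=cv2.undistortPoints(np.array([[uv]],float),k,d)[0,0]
    R,t=Rt(p,s);o=-R.T@t;r=R.T@np.array([n[0],n[1],1]);return o+r*(h-o[2])/r[2]
def proj(p,X,s=None):
    k,d=K(p);R,t=Rt(p,s);return cv2.projectPoints(np.array(X,float).reshape(-1,3),cv2.Rodrigues(R)[0],t,k,d)[0][:,0]
def save(n,f): cv2.imwrite('pics/'+n+'.png',np.ascontiguousarray(f[...,::-1]))
E
cat > a.py <<'E'
from h import *
s=sense();print(s['time_s'],np.round(s['tcp_pos'],4),np.round(s['ee_rot'],3).tolist(),s['wrist_force'])
for c in ['top','scene']:
    p=capture(c);save(c+'0',p['frame'])
    print(c,np.round(-np.array(p['R']).T@p['t'],3))
    for n in ['spring_a','tester','pointer','round_pad','long_mat','dish_in','bin_in','objective','eyepiece','slide_box','screwdriver','oil_bottle','beaker']:
        for m in masks_of(n,p)[:4]:
            if m['p']<.2: continue
            X=cloud(p,m['region'])
            if len(X)<5: print(n,m['xy'],'nodepth');continue
            z=np.percentile(X[:,2],95);T=X[abs(X[:,2]-z)<.006]
            print(n,round(m['p'],2),np.round(m['xy']),'n',len(X),'topz',round(z,3),'topmid',np.round((T.min(0)+T.max(0))[:2]/2,3),'ext',np.round(np.ptp(T,0)[:2],3),'all',np.round((X.min(0)+X.max(0))[:2]/2,3))
E
python3 a.py
```

```text
pics
0.0 [0.2465 0.5737 0.2405] [[0.919, -0.395, -0.001], [-0.395, -0.919, -0.002], [0.0, 0.002, -1.0]] [0.41727135 0.15560933 0.00527103]
top [ 0.362 -0.014  1.133]
spring_a 0.72 [407. 248.] n 195 topz 0.073 topmid [ 0.432 -0.222] ext [0.032 0.038] all [ 0.432 -0.222]
spring_a 0.52 [446. 177.] n 229 topz 0.073 topmid [ 0.628 -0.327] ext [0.038 0.035] all [ 0.628 -0.327]
spring_a 0.49 [416. 176.] n 255 topz 0.072 topmid [ 0.637 -0.256] ext [0.038 0.037] all [ 0.642 -0.256]
tester 0.85 [319. 175.] n 2630 topz 0.077 topmid [0.624 0.039] ext [0.054 0.053] all [0.629 0.008]
pointer 0.43 [300. 172.] n 126 topz 0.08 topmid [0.624 0.037] ext [0.054 0.049] all [0.631 0.039]
round_pad 0.85 [398. 252.] n 323 topz 0.009 topmid [ 0.435 -0.214] ext [0.068 0.064] all [ 0.435 -0.214]
long_mat 0.72 [428. 182.] n 1179 topz 0.009 topmid [ 0.635 -0.293] ext [0.092 0.15 ] all [ 0.636 -0.294]
dish_in 0.94 [216. 175.] n 1028 topz 0.018 topmid [0.619 0.282] ext [0.098 0.096] all [0.619 0.282]
dish_in 0.57 [398. 250.] n 387 topz 0.009 topmid [ 0.437 -0.212] ext [0.073 0.063] all [ 0.438 -0.212]
bin_in 0.82 
[... 2573 characters left out ...]
172.] n 1475 topz 0.03 topmid [0.273 0.22 ] ext [0.118 0.116] all [0.256 0.219]
objective 0.58 [311. 178.] n 144 topz 0.048 topmid [ 0.449 -0.045] ext [0.021 0.024] all [ 0.433 -0.053]
slide_box 0.77 [208. 154.] n 466 topz 0.033 topmid [ 0.459 -0.365] ext [0.09 0.04] all [ 0.454 -0.365]
screwdriver 0.56 [260. 287.] n 313 topz 0.027 topmid [ 0.797 -0.02 ] ext [0.043 0.021] all [ 0.776 -0.009]
oil_bottle 0.62 [358. 301.] n 239 topz 0.066 topmid [0.754 0.191] ext [0.014 0.014] all [0.74  0.188]
oil_bottle 0.6 [182. 193.] n 311 topz 0.07 topmid [ 0.628 -0.327] ext [0.036 0.037] all [ 0.624 -0.337]
beaker 0.58 [190. 237.] n 746 topz 0.061 topmid [ 0.742 -0.214] ext [0.06 0.06] all [ 0.739 -0.235]
```

View pics/top0.png

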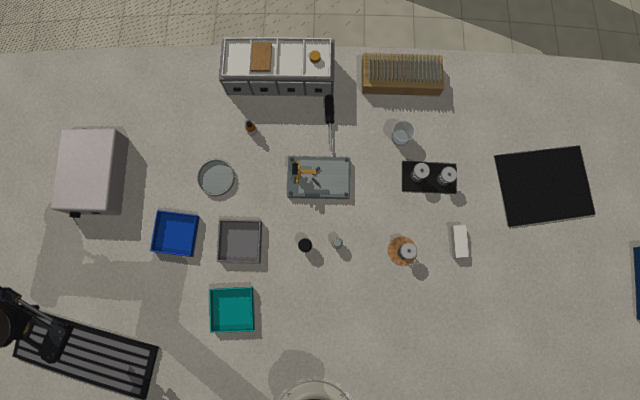

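View pics/scene0.png

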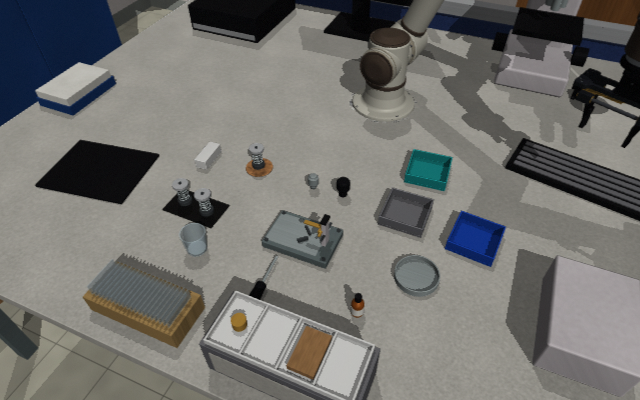

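The top view shows the tested spring on the cork pad at about (407,248), the tester at (319,177) with its column on the left (+y), the dish at (216,178) and the grey box at (240,241). The blue and teal boxes are look-alikes. Next I fit the tester's yaw.

```bash
cat > b.py <<'E'
from h import *
for c in ['top','scene']:
    p=capture(c);m=masks_of('tester',p)[0];X=cloud(p,m['region'])
    F=X[(X[:,2]>.012)&(X[:,2]<.034)];r=cv2.minAreaRect((F[:,:2]*1000).astype(np.float32));print(c,r,np.median(F[:,2]))
    C=X[X[:,2]>.088];print(len(C),C.mean(0) if len(C) else '',C.max(0) if len(C) else '')
    if c=='top':
        q=np.ascontiguousarray(p['frame'][145:210,270:370]);save('t_top',cv2.resize(q,None,fx=5,fy=5,interpolation=2))
E
python3 b.py
```

```text
top ((624.140625, 6.2962799072265625), (111.16515350341797, 163.77706909179688), 0.7212061882019043) 0.023836708087834033
72 [0.62427792 0.0629993  0.10552522] [0.63887865 0.06988448 0.11012033]
scene ((623.2817993164062, 5.879905700683594), (112.97064208984375, 165.55142211914062), 0.4978750944137573) 0.02281635599846495
83 [0.62531248 0.06360351 0.10117779] [0.63732983 0.07032776 0.10729094]
```

>>> drive_tool(
  rows=[
    [100,40,-5,0,0,0,-0.12],
    [100,40,-10,0,0,0,-0.12],
    [100,40,-20,0,0,0,-0.12],
    [100,40,-30,0,0,0,-0.12],
    [100,10,-40,0,0,0,-0.12],
  ],
)

```text
time_s: 2.02
tcp_pos: [0.4111, 0.4761, 0.2399]
ee_rot: [[0.529, -0.848, 0.001], [-0.848, -0.529, -0.0], [0.001, -0.001, -1.0]]
wrist_force: [1.2, -0.3, 1.0]
gripper_width: 1.001
gripper_force: 0.0
```

View pics/t_top.png

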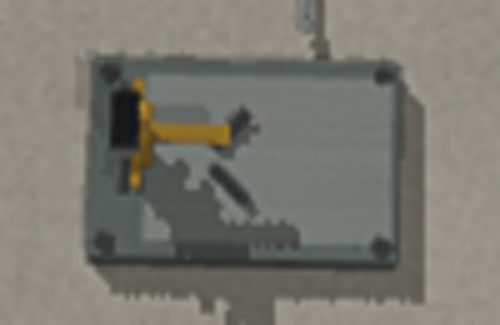

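The picture shows the foot almost square to the world axes, with the column and brass pointer on the left and the V opening to the right. That puts the seat at about (0.624,-0.0015), yaw 0.6°. Going over to the spring.

>>> drive_tool(
  rows=[
    [100,4,-40,0,0,0,-0.11],
    [100,4,-40,0,0,0,-0.11],
    [100,4,-40,0,0,0,-0.11],
    [100,4,-40,0,0,0,-0.11],
    [100,4,-40,0,0,0,-0.11],
  ],
)

```text
time_s: 2.43
tcp_pos: [0.4272, 0.2736, 0.2417]
ee_rot: [[0.01, -1.0, 0.0], [-1.0, -0.01, 0.0], [-0.0, -0.0, -1.0]]
wrist_force: [1.5, 0.5, -0.1]
gripper_width: 0.996
gripper_force: 0.0
```

>>> drive_tool(
  rows=[
    [100,0,-41,0,0,0,0],
    [100,0,-41,0,0,0,0],
    [100,0,-41,0,0,0,0],
    [100,0,-41,0,0,0,0],
    [100,0,-41,0,0,0,0],
  ],
)

```text
time_s: 2.85
tcp_pos: [0.4268, 0.0688, 0.242]
ee_rot: [[0.016, -1.0, 0.001], [-1.0, -0.016, 0.001], [-0.0, -0.001, -1.0]]
wrist_force: [0.9, -0.0, 0.5]
gripper_width: 0.997
gripper_force: 0.0
```

>>> drive_tool(
  rows=[
    [100,0,-41,0,0,0,0],
    [100,0,-41,0,0,0,0],
    [100,0,-41,0,0,0,0],
    [100,0,-41,-10,0,0,0],
    [100,0,-41,-20,0,0,0],
  ],
)

```text
time_s: 3.27
tcp_pos: [0.4285, -0.1326, 0.2155]
ee_rot: [[0.015, -1.0, 0.007], [-1.0, -0.015, -0.0], [0.001, -0.007, -1.0]]
wrist_force: [0.8, -0.0, -0.4]
gripper_width: 1.0
gripper_force: 0.0
```

>>> drive_tool(
  rows=[
    [100,0,-36,-20,0,0,0],
    [100,0,-20,-20,0,0,0],
    [100,0,-10,0,0,0,0],
    [100,0,0,0,0,0,0],
    [100,0,0,0,0,0,0],
  ],
)

```text
time_s: 3.68
tcp_pos: [0.4279, -0.1965, 0.1742]
ee_rot: [[0.014, -1.0, 0.001], [-1.0, -0.014, -0.0], [0.0, -0.001, -1.0]]
wrist_force: [-0.0, 0.2, 0.6]
gripper_width: 0.998
gripper_force: 0.0
```

```bash
cat > w.py <<'E'
from h import *
import sys
s=sense();p=capture('wrist');save(sys.argv[1],p['frame'])
print(s['time_s'],np.round(s['tcp_pos'],4),np.round(s['ee_rot'],3).tolist(),np.round(s['wrist_force'],2))
for m in masks_of('spring_a',p)[:3]:
    X=cloud(p,m['region'],s);z=np.percentile(X[:,2],95);T=X[abs(X[:,2]-z)<.005]
    print(m['p'],m['xy'],len(X),z,cv2.minEnclosingCircle((T[:,:2]*1000).astype(np.float32)),np.median(T,0))
E
python3 w.py w1
```

```text
3.6833 [ 0.4279 -0.1965  0.1742] [[0.014, -1.0, 0.001], [-1.0, -0.014, -0.0], [0.0, -0.001, -1.0]] [-0.    0.24  0.61]
0.95 [320.7, 174.9] 1556 0.06971676758705264 ((430.6587829589844, -221.8419189453125), 19.815763473510742) [ 0.43061869 -0.22277062  0.06837343]
0.92 [102.5, 55.8] 3425 0.06945347136926389 ((625.8161010742188, -328.9815673828125), 20.975109100341797) [ 0.6245125  -0.32821448  0.06822715]
0.55 [108.5, 135.8] 2685 0.06943782399611627 ((634.4092407226562, -257.2063903808594), 20.700082778930664) [ 0.63297313 -0.25790982  0.06824456]
```

View pics/w1.png

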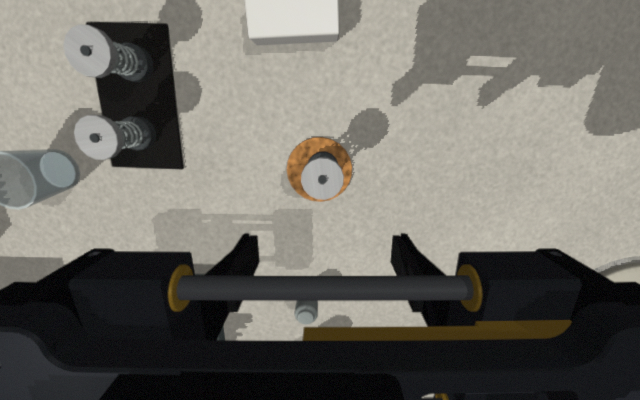

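The wrist view shows the spring's cap at (322,179) on the cork pad, between the fingers in x. The measured centre is (0.4306,-0.222), cap top 0.068 as it must be.

>>> drive_tool(
  rows=[
    [100,3,-25,-10,0,0,0],
    [100,0,0,-30,0,0,0],
    [100,0,0,-30,0,0,0],
    [100,0,0,-28,0,0,0],
    [100,0,0,-12,0,0,0],
  ],
)

```text
time_s: 4.2
tcp_pos: [0.4293, -0.2198, 0.0615]
ee_rot: [[0.016, -1.0, -0.003], [-1.0, -0.016, 0.001], [-0.001, 0.003, -1.0]]
wrist_force: [-1.3, -0.5, -0.8]
gripper_width: 1.0
gripper_force: 0.0
```

>>> drive_tool(
  rows=[
    [100,0,0,0,0,0,0],
    [100,0,0,0,0,0,0],
    [100,0,0,0,0,0,0],
  ],
)

```text
time_s: 4.45
tcp_pos: [0.4319, -0.2209, 0.0651]
ee_rot: [[0.017, -1.0, 0.003], [-1.0, -0.017, -0.001], [0.001, -0.003, -1.0]]
wrist_force: [0.6, -0.6, 1.3]
gripper_width: 0.998
gripper_force: 0.0
```

>>> drive_tool(
  rows=[
    [60,-1,-1,-1,0,0,0],
    [60,0,0,0,0,0,0],
    [40,0,0,0,0,0,0],
    [40,0,0,0,0,0,0],
    [40,0,0,0,0,0,0],
  ],
)

```text
time_s: 4.87
tcp_pos: [0.4294, -0.2224, 0.0628]
ee_rot: [[0.015, -1.0, 0.001], [-1.0, -0.015, -0.0], [0.0, -0.001, -1.0]]
wrist_force: [0.1, -1.2, -0.7]
gripper_width: 0.707
gripper_force: 0.0
```

>>> drive_tool(
  rows=[
    [30,0,0,0,0,0,0],
    [30,0,0,0,0,0,0],
    [30,0,0,0,0,0,0],
    [30,0,0,0,0,0,0],
  ],
)

```text
time_s: 5.2
tcp_pos: [0.4295, -0.2224, 0.0624]
ee_rot: [[0.015, -1.0, 0.0], [-1.0, -0.015, -0.0], [0.0, -0.0, -1.0]]
wrist_force: [1.0, 0.1, 0.2]
gripper_width: 0.439
gripper_force: 30.0
```

>>> drive_tool(
  rows=[
    [30,0,0,15,0,0,0],
    [30,0,0,35,0,0,0],
    [30,0,0,35,0,0,0],
    [30,25,20,5,0,0,0],
    [30,35,32,0,0,0,0],
  ],
)

```text
time_s: 5.62
tcp_pos: [0.4855, -0.1751, 0.1555]
ee_rot: [[0.011, -1.0, 0.005], [-1.0, -0.011, -0.001], [0.001, -0.005, -1.0]]
wrist_force: [0.8, -0.9, -2.0]
gripper_width: 0.441
gripper_force: 30.0
```

>>> drive_tool(
  rows=[
    [30,35,32,0,0,0,0],
    [30,35,32,0,0,0,0],
    [30,35,32,0,0,0,0],
    [30,20,20,0,0,0,0],
    [30,10,9,0,0,0,0],
  ],
)

```text
time_s: 6.03
tcp_pos: [0.6095, -0.058, 0.1514]
ee_rot: [[0.018, -1.0, 0.0], [-1.0, -0.018, 0.0], [-0.0, -0.0, -1.0]]
wrist_force: [-0.3, -0.7, -1.7]
gripper_width: 0.444
gripper_force: 30.0
```

>>> drive_tool(
  rows=[
    [30,0,0,0,0,0,0],
    [30,0,0,0,0,0,0],
    [30,0,0,0,0,0,0],
  ],
)

```text
time_s: 6.28
tcp_pos: [0.6059, -0.0616, 0.1518]
ee_rot: [[0.014, -1.0, -0.002], [-1.0, -0.014, -0.0], [0.0, 0.002, -1.0]]
wrist_force: [0.5, 0.2, -1.1]
gripper_width: 0.438
gripper_force: 30.0
```

```bash
cat > c.py <<'E'
from h import *
for i in range(6):
    s=sense();p=capture('wrist')
    print(np.round(s['wrist_force'],2),np.round(s['tcp_pos'],4))
save('w2',p['frame'])
for m in masks_of('tester',p)[:1]:
    X=cloud(p,m['region'],s);F=X[(X[:,2]>.012)&(X[:,2]<.034)]
    print(m['p'],cv2.minAreaRect((F[:,:2]*1000).astype(np.float32)),np.median(F[:,2]))
for m in masks_of('spring_a',p)[:2]:
    X=cloud(p,m['region'],s);print(m['p'],m['xy'],X.mean(0),X.min(0),X.max(0))
E
python3 c.py
```

```text
[ 0.54  0.16 -1.1 ] [ 0.6059 -0.0616  0.1518]
[-0.22 -0.28 -0.95] [ 0.606  -0.0618  0.1521]
[ 0.64  0.45 -2.07] [ 0.6062 -0.062   0.1524]
[ 0.   -0.27 -0.27] [ 0.6063 -0.0619  0.1525]
[-0.36 -0.42 -1.14] [ 0.6065 -0.0618  0.1527]
[ 0.79  0.16 -1.43] [ 0.6067 -0.0617  0.1527]
0.62 ((623.6861572265625, 4.938507080078125), (164.1485595703125, 110.34410095214844), 89.95024871826172) 0.022563817324428748
0.87 [321.7, 245.7] [ 0.60706051 -0.06923352  0.14307505] [ 0.57482505 -0.08137492  0.02132986] [ 0.63278039 -0.00882357  0.16221751]
0.46 [296.5, 1.9] [ 0.63472036 -0.24046492  0.01011482] [ 0.62483842 -0.24261726  0.00235739] [ 0.64376499 -0.23889296  0.01545499]
```

View pics/w2.png

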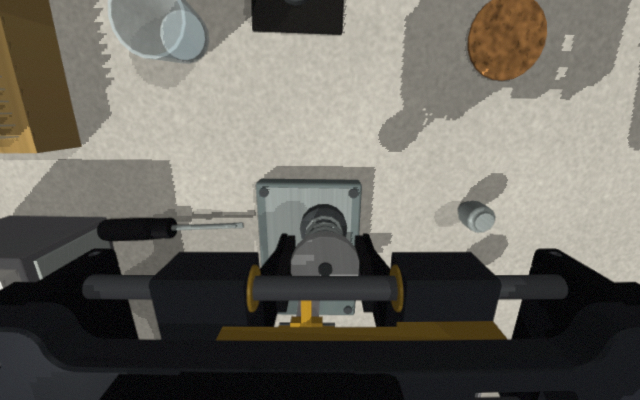

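The wrist view shows the spring hanging straight from the jaws at about (325,260), with the tester plate (258-360, 180-315) beneath it and the pointer at (305,315). I move in x and lower it.

>>> drive_tool(
  rows=[
    [30,18,18,0,0,0,0],
    [30,0,0,-15,0,0,0],
    [30,0,0,-20,0,0,0],
    [30,0,0,-18,0,0,0],
    [30,0,0,-12,0,0,0],
  ],
)

```text
time_s: 7.1
tcp_pos: [0.6243, -0.0429, 0.0855]
ee_rot: [[0.015, -1.0, -0.003], [-1.0, -0.015, 0.0], [-0.0, 0.003, -1.0]]
wrist_force: [-0.1, -0.7, -1.5]
gripper_width: 0.438
gripper_force: 30.0
```

>>> drive_tool(
  rows=[
    [30,0,0,0,0,0,0],
    [30,0,0,0,0,0,0],
    [30,0,0,0,0,0,0],
  ],
)

```text
time_s: 7.35
tcp_pos: [0.6261, -0.0429, 0.0885]
ee_rot: [[0.015, -1.0, 0.002], [-1.0, -0.015, -0.0], [0.0, -0.002, -1.0]]
wrist_force: [-0.2, 0.6, -2.1]
gripper_width: 0.44
gripper_force: 30.0
```

>>> drive_tool(
  rows=[
    [30,-1,0,-3,0,0,0],
    [30,0,0,-2,0,0,0],
    [30,0,0,-1,0,0,0],
    [30,0,0,0,0,0,0],
    [30,0,0,0,0,0,0],
  ],
)

```text
time_s: 7.77
tcp_pos: [0.6243, -0.0429, 0.0816]
ee_rot: [[0.015, -1.0, 0.0], [-1.0, -0.015, 0.0], [-0.0, -0.0, -1.0]]
wrist_force: [0.1, 0.5, -1.2]
gripper_width: 0.441
gripper_force: 30.0
```

>>> drive_tool(
  rows=[
    [30,0,0,-1,0,0,0],
    [30,0,0,0,0,0,0],
    [30,0,0,0,0,0,0],
  ],
)

```text
time_s: 8.02
tcp_pos: [0.6245, -0.0428, 0.0806]
ee_rot: [[0.015, -1.0, 0.001], [-1.0, -0.015, 0.0], [0.0, -0.001, -1.0]]
wrist_force: [0.0, 0.5, -1.0]
gripper_width: 0.445
gripper_force: 30.0
```

>>> drive_tool(
  rows=[
    [30,0,0,-1,0,0,0],
    [30,0,0,0,0,0,0],
    [30,0,0,0,0,0,0],
  ],
)

```text
time_s: 8.27
tcp_pos: [0.6246, -0.0429, 0.0799]
ee_rot: [[0.015, -1.0, 0.001], [-1.0, -0.015, -0.0], [0.0, -0.001, -1.0]]
wrist_force: [-0.7, 0.0, 1.4]
gripper_width: 0.442
gripper_force: 30.0
```

```bash
cat > f.py <<'E'
from h import *
import sys
F=[];n=int(sys.argv[1])
for i in range(n):
    s=sense();F.append(s['wrist_force']);p=capture('wrist' if len(sys.argv)<3 else sys.argv[2])
print(s['time_s'],np.round(np.mean(F,0),2),np.round(np.std(F,0)/n**.5,2),np.round(s['tcp_pos'],4),s['gripper_width'])
E
python3 f.py 8
```

```text
8.6167 [0.05 0.03 1.48] [0.19 0.12 0.09] [ 0.6246 -0.0428  0.0797] 0.44139954405767506
```

>>> drive_tool(
  rows=[
    [30,0,6,0,0,0,0],
    [30,0,8,0,0,0,0],
    [30,0,8,0,0,0,0],
    [30,0,8,0,0,0,0],
    [30,0,5,0,0,0,0],
  ],
)

```text
time_s: 9.08
tcp_pos: [0.6239, -0.0065, 0.0791]
ee_rot: [[0.016, -1.0, -0.001], [-1.0, -0.016, 0.0], [-0.0, 0.001, -1.0]]
wrist_force: [-0.1, -1.2, 1.1]
gripper_width: 0.432
gripper_force: 30.0
```

>>> drive_tool(
  rows=[
    [30,0,2,0,0,0,0],
    [30,0,1,0,0,0,0],
    [30,0,0,0,0,0,0],
    [30,0,0,0,0,0,0],
  ],
)

```text
time_s: 9.42
tcp_pos: [0.6238, -0.0057, 0.0791]
ee_rot: [[0.015, -1.0, -0.002], [-1.0, -0.015, -0.002], [0.002, 0.002, -1.0]]
wrist_force: [-0.1, -5.9, 1.3]
gripper_width: 0.43
gripper_force: 30.0
```

```bash
python3 f.py 4
```

```text
9.5667 [ 0.53 -5.42  1.63] [0.33 0.16 0.17] [ 0.6238 -0.0057  0.0791] 0.4323660113088283
```

```bash
cat > d.py <<'E'
from h import *
s=sense();p=capture('wrist');q=capture('scene')
for m in masks_of('spring_a',p)[:1]:
    X=cloud(p,m['region'],s);T=X[abs(X[:,2]-.0855)<.004];print(m['p'],len(T),cv2.minEnclosingCircle((T[:,:2]*1000).astype(np.float32)),T.min(0),T.max(0))
save('w3',cv2.resize(np.ascontiguousarray(p['frame'][130:330,200:440]),None,fx=2,fy=2,interpolation=2))
u=proj(q,[[.624,-.002,.06]])[0].astype(int);print(u)
a=cv2.resize(np.ascontiguousarray(q['frame'][u[1]-45:u[1]+45,u[0]-55:u[0]+55]),None,fx=5,fy=5,interpolation=2);save('s3',a)
E
python3 d.py
```

```text
0.59 708 ((623.7924194335938, -6.136180877685547), 19.552257537841797) [ 0.60469221 -0.02444536  0.08156205] [6.43034222e-01 3.16745274e-04 8.94966806e-02]
[299 224]
```

View pics/w3.png

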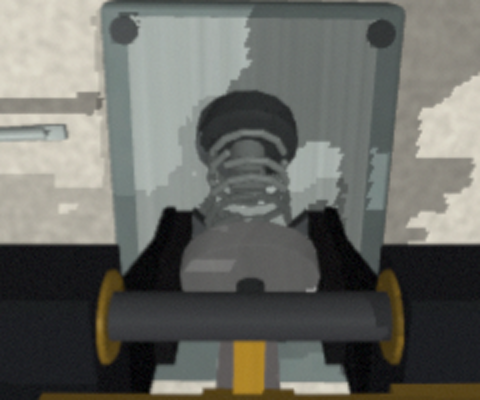

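View pics/s3.png

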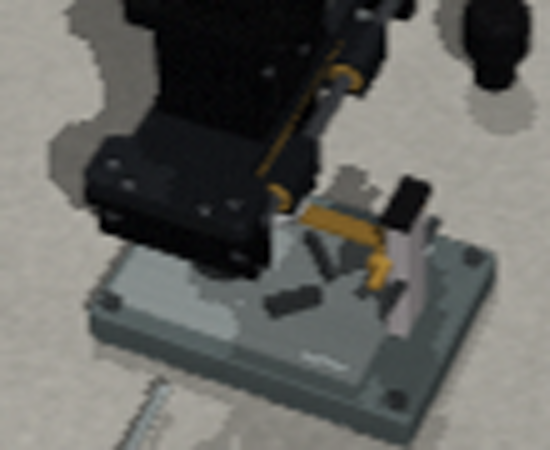

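```bash
cat > e.py <<'E'
from h import *
s=sense();p=capture('wrist');q=capture('scene')
for y0 in range(178,214,4):
    r=np.zeros((400,640),bool);r[y0,316:334]=1;print(y0,np.round(np.median(cloud(p,r,s),0),4))
for m in masks_of('spring_a',q)[:2]: X=cloud(q,m['region']);print(m['p'],m['xy'],X.min(0),X.max(0))
print(proj(p,[[.624,-.006,.034],[.624,-.024,.034],[.624,-.06,.034],[.624,-.006,.086]],s))
E
python3 e.py; python3 f.py 3
```

```text
178 [ 0.6243 -0.0473  0.0411]
182 [ 0.6243 -0.0453  0.0444]
186 [ 0.6243 -0.0433  0.0472]
190 [ 0.6242 -0.0407  0.0476]
194 [ 0.6242 -0.0375  0.0459]
198 [ 0.6239 -0.0359  0.0497]
202 [ 0.6241 -0.0313  0.0444]
206 [ 0.6241 -0.0296  0.0475]
210 [ 0.6241 -0.0315  0.0611]
0.71 [204.5, 201.9] [ 0.60046914 -0.29768864  0.00184484] [ 0.65351239 -0.23751886  0.0737048 ]
[[324.14894739 230.23102162]
 [324.49086169 207.31492522]
 [325.23402331 157.51034024]
 [324.14323255 267.37122998]]
10.0167 [-0.56 -5.66  2.01] [0.13 0.25 0.4 ] [ 0.6238 -0.0057  0.0791] 0.4356879892395139
```

The spring has tipped in the jaws: its base trails, with the cup near y=-0.045 and the cap at -0.006. I back the cap out toward -y over the base, so it rights itself and doesn't touch the pointer.

>>> drive_tool(
  rows=[
    [30,0,-5,0,0,0,0],
    [30,0,-8,0,0,0,0],
    [30,0,-8,0,0,0,0],
    [30,0,-8,0,0,0,0],
    [30,0,0,0,0,0,0],
  ],
)

```text
time_s: 10.48
tcp_pos: [0.6242, -0.035, 0.0791]
ee_rot: [[0.013, -1.0, -0.0], [-1.0, -0.013, 0.001], [-0.001, 0.0, -1.0]]
wrist_force: [0.5, 1.5, 1.2]
gripper_width: 0.434
gripper_force: 30.0
```

```bash
cat > g.py <<'E'
from h import *
s=sense();p=capture('wrist')
print(s['time_s'],np.round(s['tcp_pos'],4),np.round(s['wrist_force'],1))
c=int(proj(p,[s['tcp_pos']],s)[0,0])
for y0 in range(150,250,6):
    r=np.zeros((400,640),bool);r[y0,c-3:c+4]=1;print(y0,np.round(np.median(cloud(p,r,s),0),4)[1:],p['frame'][y0,c].tolist(),end=' | ')
q=capture('scene');ms=masks_of('pointer',q)[:1]
for m in ms: X=cloud(q,m['region']);print('\nptr',m['p'],m['xy'],np.round(np.percentile(X,[2,50,98],axis=0),4).tolist())
save('wx',p['frame'])
E
python3 g.py
```

```text
10.4833 [ 0.6242 -0.035   0.0791] [0.5 1.5 1.2]
150 [-0.09    0.0007] [144, 141, 133] | 156 [-0.0852  0.    ] [138, 136, 126] | 162 [-0.0804  0.001 ] [131, 128, 120] | 168 [-0.0769  0.0078] [56, 63, 59] | 174 [-0.075   0.0215] [99, 109, 107] | 180 [-0.0708  0.023 ] [121, 128, 126] | 186 [-0.0659  0.0219] [160, 168, 165] | 192 [-0.0615  0.0229] [147, 155, 151] | 198 [-0.0578  0.0263] [39, 42, 42] | 204 [-0.0564  0.0361] [51, 51, 51] | 210 [-0.052   0.0366] [57, 60, 59] | 216 [-0.0475  0.0368] [41, 46, 46] | 222 [-0.0492  0.0525] [73, 75, 73] | 228 [-0.0441  0.0506] [72, 75, 73] | 234 [-0.0548  0.0839] [82, 82, 82] | 240 [-0.0533  0.0882] [98, 97, 94] | 246 [-0.0498  0.0883] [94, 96, 93] | 
ptr 0.66 [208.6, 155.0] [[0.4186, -0.3807, 0.0056], [0.4691, -0.357, 0.0292], [0.5018, -0.346, 0.0342]]
```

>>> drive_tool(
  rows=[
    [30,0,-4,0,0,0,0],
    [30,0,0,0,0,0,0],
    [50,0,0,0,0,0,0],
    [60,0,0,0,0,0,0],
    [60,0,0,0,0,0,0],
  ],
)

```text
time_s: 11.05
tcp_pos: [0.624, -0.038, 0.0791]
ee_rot: [[0.015, -1.0, -0.001], [-1.0, -0.015, -0.0], [0.0, 0.001, -1.0]]
wrist_force: [-0.3, 0.3, -0.8]
gripper_width: 0.554
gripper_force: 0.0
```

>>> drive_tool(
  rows=[
    [60,0,0,2,0,0,0],
    [60,0,0,0,0,0,0],
    [60,0,0,0,0,0,0],
  ],
)

```text
time_s: 11.3
tcp_pos: [0.6243, -0.0379, 0.0815]
ee_rot: [[0.015, -1.0, 0.0], [-1.0, -0.015, -0.0], [0.0, -0.0, -1.0]]
wrist_force: [-0.6, -0.6, 0.6]
gripper_width: 0.594
gripper_force: 0.0
```

```bash
cat > g.py <<'E'
from h import *
import sys
s=sense();p=capture('wrist')
print(s['time_s'],np.round(s['tcp_pos'],4),np.round(s['wrist_force'],1),s['gripper_width'])
x=s['tcp_pos'][0]
X=cloud(p,np.ones((400,640),bool),s)
S=X[(abs(X[:,0]-x)<.022)&(abs(X[:,1]-s['tcp_pos'][1])<.045)]
for n,a,b in [('cup',.028,.038),('cap',.080,.093)]:
    T=S[(S[:,2]>a)&(S[:,2]<b)]
    if len(T)>3: print(n,len(T),'x',np.round(np.percentile(T[:,0],[2,98]),4),'ymin',np.round(np.percentile(T[:,1],[1,99]),4),'z',np.round(np.percentile(T[:,2],[10,50,90]),4),np.round(cv2.minEnclosingCircle((T[:,:2]*1000).astype(np.float32)),1) if 0 else '')
    if n=='cap' and len(T)>3: A=np.c_[T[:,:2],np.ones(len(T))];print('slope',np.round(np.linalg.lstsq(A,T[:,2],rcond=None)[0][:2],3))
save('wx',p['frame'])
E
python3 g.py
```

```text
11.3 [ 0.6243 -0.0379  0.0815] [-0.6 -0.6  0.6] 0.5940452615856113
cup 638 x [0.6082 0.6418] ymin [-0.0609 -0.0402] z [0.0314 0.0338 0.0355] 
cap 3186 x [0.6073 0.6428] ymin [-0.0629 -0.0319] z [0.0853 0.0863 0.0872] 
slope [-0.002  0.043]
```

>>> drive_tool(
  rows=[
    [60,0,-5,0,0,0,0],
    [60,0,0,0,0,0,0],
    [40,0,0,0,0,0,0],
    [30,0,0,0,0,0,0],
    [30,0,0,0,0,0,0],
  ],
)

```text
time_s: 11.77
tcp_pos: [0.6244, -0.0429, 0.0815]
ee_rot: [[0.015, -1.0, 0.0], [-1.0, -0.015, -0.0], [0.0, -0.0, -1.0]]
wrist_force: [-0.2, 0.5, 1.0]
gripper_width: 0.451
gripper_force: 7.2
```

>>> drive_tool(
  rows=[
    [30,0,0,0,0,0,0],
    [30,0,0,1,0,0,0],
    [30,0,0,0,0,0,0],
    [30,0,0,0,0,0,0],
  ],
)

```text
time_s: 12.1
tcp_pos: [0.624, -0.0428, 0.0821]
ee_rot: [[0.015, -1.0, -0.001], [-1.0, -0.015, 0.0], [-0.0, 0.001, -1.0]]
wrist_force: [-0.7, 0.1, -1.4]
gripper_width: 0.439
gripper_force: 30.0
```

```bash
python3 g.py; python3 f.py 6
```

```text
12.1 [ 0.624  -0.0428  0.0821] [-0.7  0.1 -1.4] 0.438956078363632
cup 638 x [0.6077 0.6409] ymin [-0.0608 -0.0386] z [0.0316 0.0346 0.0358] 
cap 2918 x [0.604 0.644] ymin [-0.0628 -0.0369] z [0.0855 0.0872 0.0885] 
slope [0.007 0.088]
12.4 [ 0.04 -0.12 -1.58] [0.08 0.17 0.31] [ 0.6242 -0.0429  0.0823] 0.4514440777291713
```

>>> drive_tool(
  rows=[
    [30,0,4,0,0,0,0],
    [30,0,7,0,0,0,0],
    [30,0,9,0,0,0,0],
    [30,0,7,0,0,0,0],
    [30,0,5,0,0,0,0],
  ],
)

```text
time_s: 12.87
tcp_pos: [0.6243, -0.0095, 0.0824]
ee_rot: [[0.016, -1.0, 0.0], [-1.0, -0.016, 0.0], [-0.0, -0.0, -1.0]]
wrist_force: [-0.6, -0.1, -1.4]
gripper_width: 0.444
gripper_force: 30.0
```

>>> drive_tool(
  rows=[
    [30,0,3,0,0,0,0],
    [30,0,2,0,0,0,0],
    [30,0,0,0,0,0,0],
    [30,0,0,0,0,0,0],
  ],
)

```text
time_s: 13.2
tcp_pos: [0.6243, -0.0058, 0.0824]
ee_rot: [[0.015, -1.0, -0.0], [-1.0, -0.015, -0.0], [0.0, 0.0, -1.0]]
wrist_force: [-0.6, -0.6, -1.1]
gripper_width: 0.445
gripper_force: 30.0
```

```bash
python3 g.py; python3 f.py 5
```

```text
13.2 [ 0.6243 -0.0058  0.0824] [-0.6 -0.6 -1.1] 0.4447963753758903
cup 662 x [0.6072 0.6445] ymin [-0.0237  0.0048] z [0.0308 0.0348 0.0361] 
cap 2925 x [0.6043 0.6441] ymin [-0.0258  0.0002] z [0.0858 0.0874 0.0887] 
slope [0.006 0.088]
13.45 [ 0.16  0.35 -1.58] [0.15 0.11 0.15] [ 0.6243 -0.0062  0.0824] 0.440637962287894
```

>>> drive_tool(
  rows=[
    [30,0,2,0,0,0,0],
    [30,0,1,0,0,0,0],
    [30,0,0,0,0,0,0],
    [30,0,0,0,0,0,0],
  ],
)

```text
time_s: 13.83
tcp_pos: [0.6243, -0.0028, 0.0824]
ee_rot: [[0.015, -1.0, 0.0], [-1.0, -0.015, -0.0], [0.0, -0.0, -1.0]]
wrist_force: [-0.1, -0.5, -0.6]
gripper_width: 0.44
gripper_force: 30.0
```

```bash
python3 g.py; python3 f.py 5
```

```text
13.8333 [ 0.6243 -0.0028  0.0824] [-0.1 -0.5 -0.6] 0.44012131808096516
cup 699 x [0.6036 0.6454] ymin [-0.0208  0.0075] z [0.0304 0.0346 0.0359] 
cap 2919 x [0.6044 0.6442] ymin [-0.0228  0.0032] z [0.0858 0.0874 0.0886] 
slope [0.004 0.088]
14.0833 [ 0.13  0.69 -1.62] [0.2  0.19 0.14] [ 0.6243 -0.0029  0.0824] 0.44215074534557447
```

>>> drive_tool(
  rows=[
    [30,0,1,0,0,0,0],
    [30,0,0,0,0,0,0],
    [30,0,0,0,0,0,0],
  ],
)

```text
time_s: 14.38
tcp_pos: [0.6242, -0.0019, 0.0824]
ee_rot: [[0.015, -1.0, -0.0], [-1.0, -0.015, -0.0], [0.0, 0.0, -1.0]]
wrist_force: [-1.4, 0.2, -1.0]
gripper_width: 0.446
gripper_force: 30.0
```

```bash
python3 g.py; python3 f.py 5
```

```text
14.3833 [ 0.6242 -0.0019  0.0824] [-1.4  0.2 -1. ] 0.4464649503689041
cup 731 x [0.6035 0.6448] ymin [-0.0204  0.0082] z [0.0302 0.0346 0.036 ] 
cap 2920 x [0.6043 0.6442] ymin [-0.0219  0.0041] z [0.0858 0.0875 0.0887] 
slope [0.007 0.081]
14.6333 [-0.14 -0.25 -1.37] [0.06 0.09 0.09] [ 0.6242 -0.0019  0.0824] 0.44158618618910267
```

>>> drive_tool(
  rows=[
    [30,0,1,0,0,0,0],
    [30,0,0,0,0,0,0],
    [30,0,0,0,0,0,0],
  ],
)

```text
time_s: 14.93
tcp_pos: [0.6242, -0.0009, 0.0824]
ee_rot: [[0.015, -1.0, -0.0], [-1.0, -0.015, -0.0], [0.0, 0.0, -1.0]]
wrist_force: [-1.3, -0.9, -1.3]
gripper_width: 0.444
gripper_force: 30.0
```

```bash
python3 g.py; python3 f.py 5
```

```text
14.9333 [ 0.6242 -0.0009  0.0824] [-1.3 -0.9 -1.3] 0.4439634949915225
cup 772 x [0.6034 0.6453] ymin [-0.0203  0.0094] z [0.0301 0.0348 0.0361] 
cap 2916 x [0.6042 0.6441] ymin [-0.0209  0.0052] z [0.0858 0.0876 0.0888] 
slope [0.005 0.066]
15.1833 [-0.58 -0.69 -0.93] [0.11 0.15 0.17] [ 0.6242 -0.0009  0.0824] 0.43981811317535763
```

>>> drive_tool(
  rows=[
    [30,0,0,-1,0,0,0],
    [30,0,0,0,0,0,0],
    [30,0,0,-0.5,0,0,0],
    [30,0,-1,0,0,0,0],
    [30,0,0,0,0,0,0],
  ],
)

```text
time_s: 15.65
tcp_pos: [0.6244, -0.0019, 0.0811]
ee_rot: [[0.015, -1.0, 0.0], [-1.0, -0.015, 0.0], [-0.0, -0.0, -1.0]]
wrist_force: [-0.9, -1.1, 1.9]
gripper_width: 0.439
gripper_force: 30.0
```

```bash
python3 f.py 5;python3 g.py
```

```text
15.85 [-0.83 -1.1   1.32] [0.15 0.22 0.2 ] [ 0.6243 -0.0019  0.081 ] 0.4409416254002948
15.9 [ 0.6244 -0.0019  0.081 ] [-0.9  0.1  0.8] 0.4392588145606922
cup 751 x [0.6038 0.6454] ymin [-0.0204  0.008 ] z [0.0301 0.0339 0.0354] 
cap 2901 x [0.6044 0.6443] ymin [-0.0218  0.0041] z [0.0849 0.0862 0.0875] 
slope [0.003 0.07 ]
```

>>> drive_tool(
  rows=[
    [30,0,0,-1,0,0,0],
    [30,0,0,-1,0,0,0],
    [30,0,0,-0.5,0,0,0],
    [30,0,0,0,0,0,0],
    [30,0,0,0,0,0,0],
  ],
)

```text
time_s: 16.37
tcp_pos: [0.6245, -0.0019, 0.0788]
ee_rot: [[0.015, -1.0, 0.001], [-1.0, -0.015, -0.0], [0.0, -0.001, -1.0]]
wrist_force: [-0.8, -1.2, 4.6]
gripper_width: 0.441
gripper_force: 30.0
```

```bash
python3 f.py 6
```

```text
16.6167 [-1.64 -1.83  4.63] [0.24 0.24 0.19] [ 0.6245 -0.0019  0.0787] 0.4416032955616794
```

>>> drive_tool(
  rows=[
    [30,0,0,-1,0,0,0],
    [30,0,0,-1,0,0,0],
    [30,0,0,-0.5,0,0,0],
    [30,0,0,0,0,0,0],
    [30,0,0,0,0,0,0],
  ],
)

```text
time_s: 17.08
tcp_pos: [0.6246, -0.0021, 0.0768]
ee_rot: [[0.015, -1.0, 0.001], [-1.0, -0.015, -0.0], [0.0, -0.001, -1.0]]
wrist_force: [-2.2, -1.1, 7.5]
gripper_width: 0.44
gripper_force: 30.0
```

```bash
python3 f.py 6
```

```text
17.3333 [-2.89 -1.73  7.91] [0.14 0.18 0.15] [ 0.6246 -0.0021  0.0768] 0.4407473965017794
```

>>> drive_tool(
  rows=[
    [30,-0.5,0,-1,0,0,0],
    [30,0,0,-0.5,0,0,0],
    [30,0,0,-0.5,0,0,0],
    [30,0,0,0,0,0,0],
    [30,0,0,0,0,0,0],
  ],
)

```text
time_s: 17.8
tcp_pos: [0.6246, -0.0021, 0.0755]
ee_rot: [[0.016, -1.0, 0.002], [-1.0, -0.016, -0.0], [0.001, -0.002, -1.0]]
wrist_force: [-2.2, -2.0, 8.8]
gripper_width: 0.442
gripper_force: 30.0
```

```bash
python3 f.py 8; python3 g.py
```

```text
18.15 [-2.69 -2.23  9.79] [0.19 0.12 0.24] [ 0.6245 -0.0021  0.0755] 0.44202334973223606
18.2 [ 0.6246 -0.0021  0.0755] [-3.  -1.8  9.5] 0.44192771275367837
cup 738 x [0.6068 0.6452] ymin [-0.0204  0.006 ] z [0.0304 0.0339 0.0364] 
cap 2450 x [0.6044 0.6447] ymin [-0.0214  0.0037] z [0.0803 0.0809 0.0826] 
slope [0.    0.007]
```

>>> drive_tool(
  rows=[
    [30,0,0,-0.6,0,0,0],
    [30,0,0,0,0,0,0],
    [30,0,0,0,0,0,0],
    [30,0,0,0,0,0,0],
    [30,0,0,0,0,0,0],
  ],
)

```text
time_s: 18.67
tcp_pos: [0.6246, -0.0021, 0.0751]
ee_rot: [[0.016, -1.0, 0.002], [-1.0, -0.016, -0.001], [0.001, -0.002, -1.0]]
wrist_force: [-2.1, -2.2, 11.1]
gripper_width: 0.447
gripper_force: 30.0
```

```bash
python3 f.py 12
```

```text
19.2167 [-2.58 -2.27 11.01] [0.16 0.16 0.2 ] [ 0.6246 -0.0021  0.0751] 0.439136566938989
```

>>> drive_tool(
  rows=[
    [30,0,0,0,0,0,0],
    [30,0,0,0,0,0,0],
    [30,0,0,0,0,0,0],
    [30,0,0,0,0,0,0],
    [30,0,0,0,0,0,0],
  ],
)

```text
time_s: 19.68
tcp_pos: [0.6246, -0.0021, 0.0751]
ee_rot: [[0.016, -1.0, 0.002], [-1.0, -0.016, -0.001], [0.001, -0.002, -1.0]]
wrist_force: [-3.5, -2.4, 10.8]
gripper_width: 0.439
gripper_force: 30.0
```

>>> drive_tool(
  rows=[
    [30,0,0,1.5,0,0,0],
    [30,0,0,1.5,0,0,0],
    [30,0,0,1.5,0,0,0],
    [30,0,0,1.5,0,0,0],
    [30,0,0,1,0,0,0],
  ],
)

```text
time_s: 20.1
tcp_pos: [0.6243, -0.0017, 0.0805]
ee_rot: [[0.015, -1.0, 0.001], [-1.0, -0.015, 0.0], [-0.0, -0.001, -1.0]]
wrist_force: [-0.2, -0.7, 2.3]
gripper_width: 0.444
gripper_force: 30.0
```

>>> drive_tool(
  rows=[
    [30,0,0,1,0,0,0],
    [30,0,0,0,0,0,0],
    [30,0,0,0,0,0,0],
  ],
)

```text
time_s: 20.35
tcp_pos: [0.6242, -0.0017, 0.081]
ee_rot: [[0.015, -1.0, 0.001], [-1.0, -0.015, 0.0], [-0.0, -0.001, -1.0]]
wrist_force: [0.5, -1.4, 0.6]
gripper_width: 0.44
gripper_force: 30.0
```

```bash
python3 f.py 5; python3 g.py
```

```text
20.55 [ 0.44 -0.59  1.02] [0.1  0.21 0.12] [ 0.6241 -0.0017  0.0812] 0.44348284087275874
20.6 [ 0.6241 -0.0017  0.0812] [ 0.9 -1.   1.2] 0.44204504754137003
cup 745 x [0.6035 0.6452] ymin [-0.0203  0.0087] z [0.0299 0.0339 0.0353] 
cap 2903 x [0.6041 0.6441] ymin [-0.0218  0.0042] z [0.0849 0.0864 0.0876] 
slope [0.006 0.068]
```

>>> drive_tool(
  rows=[
    [30,0,0,1,0,0,0],
    [30,0,0,1,0,0,0],
    [30,0,0,0,0,0,0],
    [30,0,-4,0,0,0,0],
    [30,0,-10,0,0,0,0],
  ],
)

```text
time_s: 21.07
tcp_pos: [0.6235, -0.0154, 0.083]
ee_rot: [[0.016, -1.0, -0.001], [-1.0, -0.016, 0.0], [-0.0, 0.001, -1.0]]
wrist_force: [0.3, -1.2, -1.6]
gripper_width: 0.443
gripper_force: 30.0
```

>>> drive_tool(
  rows=[
    [30,0,-12,0,0,0,0],
    [30,0,-14,0,0,0,0],
    [30,0,-10,0,0,0,0],
    [30,0,0,10,0,0,0],
    [30,0,0,20,0,0,0],
  ],
)

```text
time_s: 21.48
tcp_pos: [0.6217, -0.0534, 0.1113]
ee_rot: [[0.012, -1.0, -0.006], [-1.0, -0.012, -0.0], [0.0, 0.006, -1.0]]
wrist_force: [0.6, 1.0, -1.9]
gripper_width: 0.443
gripper_force: 30.0
```

>>> drive_tool(
  rows=[
    [30,0,-20,30,0,0,0],
    [30,0,-20,30,0,0,0],
    [30,0,-20,0,0,0,0],
    [30,0,0,0,0,0,0],
  ],
)

```text
time_s: 21.82
tcp_pos: [0.6249, -0.1149, 0.177]
ee_rot: [[0.012, -1.0, 0.006], [-1.0, -0.012, -0.0], [0.001, -0.006, -1.0]]
wrist_force: [0.2, 0.7, -1.7]
gripper_width: 0.442
gripper_force: 30.0
```

```bash
cat > k.py <<'E'
from h import *
s=sense();q=capture('scene');print(s['tcp_pos'],np.round(s['wrist_force'],1))
f=q['frame'].astype(int)
u=proj(q,[[.624,.065,.07]])[0].astype(int);print(u)
# brass pixels: points by depth; column/pointer front
b=(f[...,0]-f[...,2]>60);r=np.zeros_like(b);r[u[1]-40:u[1]+40,u[0]-40:u[0]+40]=1
X=cloud(q,b&r);print(len(X),np.round(np.percentile(X,[2,25,50,75,98],axis=0),4).tolist())
I=np.ascontiguousarray(q['frame'][u[1]-30:u[1]+30,u[0]-40:u[0]+40])
I=cv2.resize(I,None,fx=8,fy=8,interpolation=2)
for z,c in [(.064,(255,0,0)),(.0755,(0,255,0))]:
    for x in (.605,.643):
        w=(proj(q,[[x,.062,z]])[0]-u+[40,30])*8;cv2.circle(I,tuple(int(a) for a in w),3,c,-1)
save('ptr',I)
E
python3 k.py
```

```text
[ 0.62492079 -0.11494005  0.17698819] [ 0.2  0.7 -1.7]
[325 229]
86 [[0.6134, 0.0119, 0.0522], [0.6211, 0.0241, 0.0711], [0.6249, 0.0374, 0.072], [0.6326, 0.0518, 0.0729], [0.6488, 0.0608, 0.0743]]
```

View pics/ptr.png

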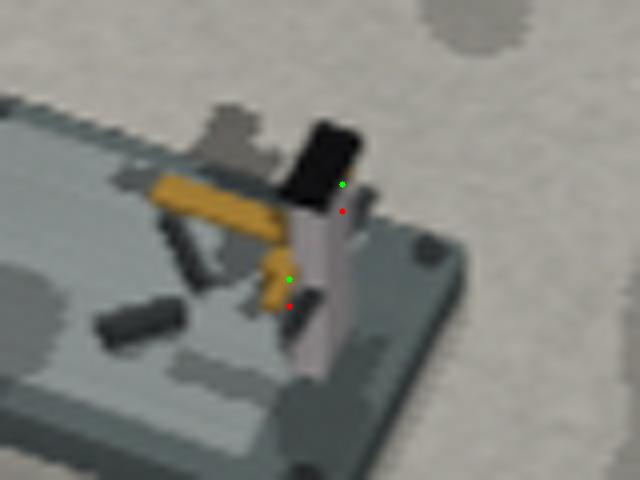

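The crop shows the brass blade at (275,280) above the dark mark at (300,315). The tongue is at z≈0.072 and the mark at 0.064, so the spring is good and goes in the dish at (0.6185,0.283).

>>> drive_tool(
  rows=[
    [30,0,10,15,0,0,0],
    [30,0,25,5,0,0,0],
    [30,-1,35,0,0,0,0],
    [30,-1,40,0,0,0,0],
    [30,-1,40,0,0,0,0],
  ],
)

```text
time_s: 22.28
tcp_pos: [0.6199, 0.0396, 0.193]
ee_rot: [[0.014, -1.0, -0.001], [-1.0, -0.014, 0.0], [-0.0, 0.001, -1.0]]
wrist_force: [0.8, 1.0, -1.7]
gripper_width: 0.443
gripper_force: 30.0
```

>>> drive_tool(
  rows=[
    [30,-1,40,0,0,0,0],
    [30,-1,40,0,0,0,0],
    [30,-1,40,0,0,0,0],
    [30,0,40,0,0,0,0],
    [30,0,35,0,0,0,0],
  ],
)

```text
time_s: 22.7
tcp_pos: [0.6166, 0.2361, 0.1928]
ee_rot: [[0.016, -1.0, -0.001], [-1.0, -0.016, -0.0], [0.0, 0.001, -1.0]]
wrist_force: [0.7, 0.3, -1.8]
gripper_width: 0.442
gripper_force: 30.0
```

>>> drive_tool(
  rows=[
    [30,0,28,0,0,0,0],
    [30,0,20,-20,0,0,0],
    [30,0,5,-30,0,0,0],
    [30,0,0,-30,0,0,0],
    [30,0,0,-20,0,0,0],
  ],
)

```text
time_s: 23.12
tcp_pos: [0.6152, 0.2867, 0.0894]
ee_rot: [[0.016, -1.0, -0.005], [-1.0, -0.016, -0.002], [0.002, 0.005, -1.0]]
wrist_force: [0.1, -0.5, -2.3]
gripper_width: 0.442
gripper_force: 30.0
```

>>> drive_tool(
  rows=[
    [30,0,0,-10,0,0,0],
    [30,0,0,0,0,0,0],
    [30,0,0,0,0,0,0],
  ],
)

```text
time_s: 23.37
tcp_pos: [0.618, 0.2863, 0.0835]
ee_rot: [[0.016, -1.0, 0.0], [-1.0, -0.016, -0.001], [0.001, -0.0, -1.0]]
wrist_force: [0.5, 0.3, -2.0]
gripper_width: 0.445
gripper_force: 30.0
```

```bash
cat > g2.py <<'E'
from h import *
s=sense();p=capture('wrist');print(np.round(s['tcp_pos'],4),np.round(s['wrist_force'],1))
for m in masks_of('dish_in',p)[:1]:
    X=cloud(p,m['region'],s);print(m['p'],m['xy'],np.round(np.percentile(X,[1,50,99],axis=0),4).tolist())
save('wd',p['frame'])
E
python3 g2.py
```

```text
[0.618  0.2863 0.0835] [ 0.5  0.3 -2. ]
0.72 [321.5, 194.1] [[0.5719, 0.234, 0.0029], [0.6198, 0.2685, 0.0046], [0.666, 0.3068, 0.0192]]
```

View pics/wd.png

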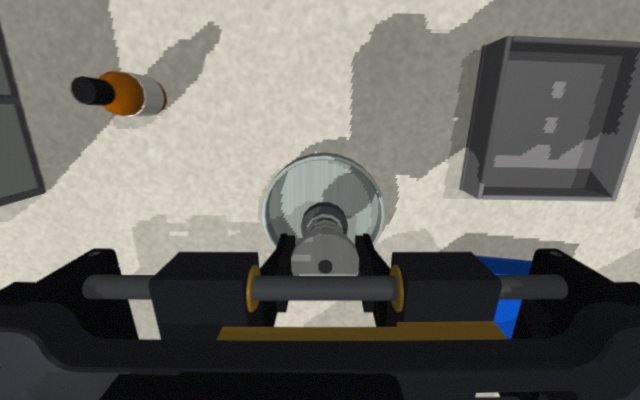

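The spring hangs over the dish, near its middle at (322,215). I lower it to contact.

>>> drive_tool(
  rows=[
    [30,0,-2,-8,0,0,0],
    [30,0,0,-7,0,0,0],
    [30,0,0,-3,0,0,0],
    [30,0,0,-1,0,0,0],
    [30,0,0,0,0,0,0],
  ],
)

```text
time_s: 23.88
tcp_pos: [0.6176, 0.2839, 0.0639]
ee_rot: [[0.015, -1.0, -0.001], [-1.0, -0.015, -0.001], [0.001, 0.001, -1.0]]
wrist_force: [0.7, -0.3, -1.2]
gripper_width: 0.445
gripper_force: 30.0
```

>>> drive_tool(
  rows=[
    [30,0,0,-1,0,0,0],
    [30,0,0,0,0,0,0],
    [30,0,0,0,0,0,0],
  ],
)

```text
time_s: 24.13
tcp_pos: [0.618, 0.2843, 0.0635]
ee_rot: [[0.015, -1.0, 0.0], [-1.0, -0.015, 0.0], [-0.0, -0.0, -1.0]]
wrist_force: [0.3, -0.7, -1.5]
gripper_width: 0.447
gripper_force: 30.0
```

```bash
python3 f.py 4
```

```text
24.2833 [ 0.12  0.16 -1.21] [0.26 0.31 0.15] [0.618  0.2842 0.0635] 0.4420247125251288
```

>>> drive_tool(
  rows=[
    [30,0,0,-1,0,0,0],
    [30,0,0,0,0,0,0],
    [30,0,0,0,0,0,0],
  ],
)

```text
time_s: 24.58
tcp_pos: [0.618, 0.2843, 0.0629]
ee_rot: [[0.015, -1.0, 0.001], [-1.0, -0.015, 0.0], [-0.0, -0.001, -1.0]]
wrist_force: [-0.9, -0.2, 1.5]
gripper_width: 0.44
gripper_force: 30.0
```

```bash
python3 f.py 4
```

```text
24.7333 [-0.78  0.1   1.62] [0.19 0.2  0.19] [0.618  0.2843 0.0627] 0.44136527776484535
```

Contact. I release it and withdraw upward.

>>> drive_tool(
  rows=[
    [45,0,0,0,0,0,0],
    [55,0,0,0,0,0,0],
    [70,0,0,0,0,0,0],
    [70,0,0,0,0,0,0],
    [70,0,0,0,0,0,0],
  ],
)

```text
time_s: 25.2
tcp_pos: [0.6175, 0.284, 0.0619]
ee_rot: [[0.015, -1.0, -0.001], [-1.0, -0.015, -0.0], [0.0, 0.001, -1.0]]
wrist_force: [1.1, -0.3, -0.1]
gripper_width: 0.657
gripper_force: 0.0
```

>>> drive_tool(
  rows=[
    [70,0,0,10,0,0,0],
    [70,0,0,25,0,0,0],
    [70,0,0,35,0,0,0],
    [70,0,0,35,0,0,0],
    [70,0,0,20,0,0,0],
  ],
)

```text
time_s: 25.62
tcp_pos: [0.6193, 0.2847, 0.1929]
ee_rot: [[0.016, -1.0, 0.006], [-1.0, -0.016, 0.003], [-0.003, -0.006, -1.0]]
wrist_force: [0.2, 0.2, -0.2]
gripper_width: 0.7
gripper_force: 0.0
```

>>> drive_tool(
  rows=[
    [70,-10,30,0,0,0,0],
    [70,-10,30,0,0,0,0],
    [70,0,20,0,0,0,0],
    [70,0,0,0,0,0,0],
    [70,0,0,0,0,0,0],
  ],
)

```text
time_s: 26.03
tcp_pos: [0.5974, 0.3651, 0.1876]
ee_rot: [[0.017, -1.0, 0.0], [-1.0, -0.017, 0.0], [-0.0, -0.0, -1.0]]
wrist_force: [0.7, -0.1, 0.1]
gripper_width: 0.702
gripper_force: 0.0
```

```bash
python3 w.py wf; python3 k.py
```

```text
26.0333 [0.5974 0.3651 0.1876] [[0.017, -1.0, 0.0], [-1.0, -0.017, 0.0], [-0.0, -0.0, -1.0]] [ 0.71 -0.09  0.13]
0.75 [303.1, 113.9] 1582 0.06972582049243171 ((618.5289916992188, 283.7341613769531), 19.886964797973633) [0.61837433 0.28314487 0.06827512]
[0.59777854 0.36354015 0.18753082] [-0.4 -0.4  0.1]
[325 229]
86 [[0.6135, 0.012, 0.0528], [0.6215, 0.0241, 0.0709], [0.6255, 0.0368, 0.0723], [0.6334, 0.0515, 0.0733], [0.6493, 0.0604, 0.0762]]
```

View pics/wf.png

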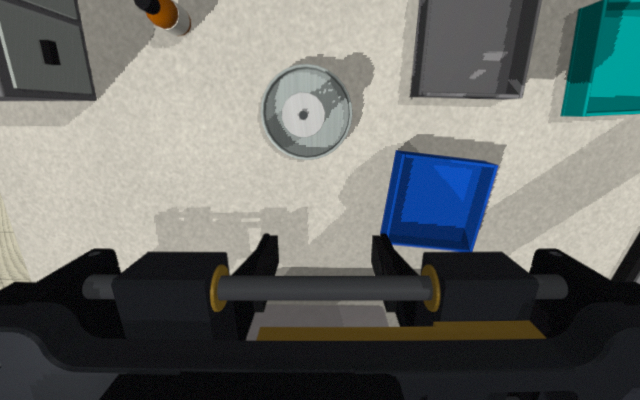

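The spring stands upright in the middle of the dish, cap at (303,115), top 0.068 m. The gripper is clear of it and the pointer is unchanged.

```bash
python3 -c "from station import *;print(finish_job())"
```

```text
the job is handed in; nothing more can be done
None
```

The spring from the cork pad tested good at about 12 N, with the pointer left above the mark. It now stands upright in the round dish, and the job is handed in. On the first slide-in the spring tipped in the jaws, so I backed it out, set it upright and seated it again before pressing; I did not check whether that nudged the pointer.

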